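# Tilt and lock the bag sealer, bring up the pan

### The arm

A 6-joint arm with a two-finger parallel gripper is mounted at the origin on the work surface. World frame = base frame: x ahead of the robot, y to its left, z up, the work surface at z = 0. Lengths are in m, angles in rad, forces in N, time in s.
With the tool pointing down it reaches from about 0.275 to 0.725 m from the base axis. Payload 5.6 kg.
Tool frame: the origin (TCP) lies midway between the tips of the shut fingers; the grasp point (between the pads) lies 19 mm behind it; z points along the fingers, y is the line along which they close (so a half turn about z gives the same grasp; the last joint's range is limited). The gripper opens to 85 mm and grips with 20 to 120 N. Pads are 22 mm wide; open, the fingers measure 114 mm over their backs; the gripper's body (76 mm by 85 mm) begins 54 mm behind the grasp point. The pads swing forward as they close: fully open they stand 13 mm farther back than shut.
Start: joints at [1.536, 0.255, 0.108, 0, -1.424, -0.285], TCP at [0.173, 0.522, 0.231] pointing down, gripper open.
Joint ranges: [-2.95, 2.95], [-1.21, 1.97], [-1.09, 1.5], [-2.87, 1.71], [-2.94, -0.07], [-3.05, 3.05]. Speed limits (rad/s): [2.57, 2.57, 3.14, 3.14, 3.14, 3.14].

### API

Orientations are given as a unit quaternion [x, y, z, w].
In Python, from bench import bot gives the robot as it stands.
- The arm moves only by the tool carry_out, never from a script. Its arguments are lists of equal length, an entry for each row: "slide": the shift along the tool's x, y, z in m, a list of three; "dr": the turn, a rotation vector about the tool's x, y, z in degrees, a list of three; "jaw": the finger opening in m, from 0 to 0.0854. In form: {"slide": [[x, y, z], ...], "dr": [[rx, ry, rz], ...], "jaw": [jaw, ...]}. A call has 1 to 8 rows; each row is the pose to reach, as a shift and turn from the pose commanded when the call began, along the tool's axes at that moment; what a row does not reach only later rows make up. A row lasts 1/12 s, in which the tool goes at most 41.7 mm and 7.16 degrees, less where a joint would pass 70% of its speed; a pose out of reach is approached as far as the arm can. A call with a gripper value outside its range is refused whole. The fingers move at their own pace and stop on an object; "newtons" is the grip in N (left out, the last holds). Time passes only in rows, so rows that repeat a pose let the fingers close. It gives the time, the measured TCP pose, the force, the opening and the grip force at its end, in the units of the state.
- bot.get_state(): the state, without advancing time (a new reading comes with each control period).
- bot.read_camera(name): name is "scene" or "top" or "wrist"; returns the picture (420x560x3 uint8, red, green, blue); there is no depth.
- bot.get_calibration(name): a dict with "mtx" (3x3 intrinsics, pixels), "dist_coeffs" ([k1, k2, p1, p2, k3] as OpenCV has them; the pictures are not rectified), "world_to_cam" (4x4, takes a point from world to camera coordinates); the wrist camera has in their place "tool_from_camera" (4x4, takes a point from camera to tool coordinates, whose origin is the TCP and whose axes are the flange's). Camera axes: x right, y down, z forward; pixel columns grow to the right and rows downward; lengths in m; the calibration is good to about 2 mm. A picture is of the moment at which its call begins: read the wrist's pose just before it. get_calibration takes no time and is no camera call.
- bot.job_done(): hands the job in; it is judged then, once.
The state is a dict: "time_s": time; "joint_pos": joint angles; "joint_vel": joint speeds; "effort": joint torques, N m; "position": TCP position; "ee_rot": TCP orientation; "force": force on the tool from outside, world axes, zero at the start; "ft_torque": the same for the moment, N m; "grip_width": finger opening in m; "gripper_force": force on a finger pad.
Only numpy, scipy, OpenCV 4.12 (cv2) and the standard library are available. Lean on these libraries where they do the work, as an engineer would, in place of code of your own. Each camera call takes 0.05 s, during which the arm holds its last target. There are 200 camera calls.

### The job

Get the bag-sealing station ready for bags held at a slant: tip the green heat sealer forwards on its tilt stand to 45 degrees, the third of its four notches counting from level, and press the red-knobbed lock pin down fully home in that notch. Also drag the small steel pan of pots closer along the table, without lifting it or losing a pot, until its near edge is level with the front edge of the stand's base and roughly square to it, still beside the stand. Leave the other things on the table where they are.

Things in the scene. Friction and masses are not known exactly. Their poses are not given: they have to be found in the camera images.
- stand: Tilt stand fixed to the table, green sealer between two cheeks. Base plate 200 (x) x 380 (y) x 10 mm high. Origin: centre of the base's underside, on the table; -x is its front (towards the robot), y runs along the trunnion axis, z up. Base front edge at x = -100, right edge at y = -190. The right end (y = -146 to -190) carries the notched quadrant and the lock-pin bracket, up to 266 high.
- tilt_axis (a point): Point on the trunnion axis midway between the cheeks, 120 mm above the table, straight above the stand's origin. The axis is the stand's y axis through this point.
- tilt (a joint): Forward tilt of the sealer, rad: 0 level, growing as top and handle swing to the front (-x); stops at -0.1 and 1.35. The quadrant at the right end has four notches: 0, 0.393, 0.785 (45 degrees, third, yellow dot on its outer face), 1.178 rad. Balanced head with a friction brake (0.35 N m, 2.5 N at the handle): unlocked, it stays where it is left.
- handle (a point): Middle of the tilt handle: round black sleeve 16 mm thick, 200 long, parallel to stand y, on a bail of 10 mm bar, at 150 radius from the trunnion axis. Turns with the sealer: its radius stands at 0.436 - tilt (rad) from vertical, positive leaning back (+x), so at 45 degrees it leans 20 degrees forwards. Free all round; the sealer's top is 60 mm or more below it.
- lock_pin (a joint): Travel of the lock pin, m: 0 fully raised, 0.020 fully down (home). Starts at 0 to 0.003, stays at any height it is left at (3.5 N friction). Its 10 mm round nose enters a notch only if the tilt is within about 0.07 rad of it and draws the sealer into line (up to about 12 N more); else it stops on the quadrant's rim at 0.006. Play when locked 0.02 rad.
- pin_top (a point): Centre of the top of the lock pin's red knob (28 mm dia, 18 mm high, axis vertical), on the stand at x = 0, y = -170 mm; 265.5 mm above the table when fully raised, 245.5 mm when home. The pin slides straight down.
- pan: Loose small steel pan with three capped pots in it, right (-y) of the stand and pushed back. Over its out-turned lip 108 (x) x 176 (y) mm, 65 high; lip 3 thick, standing out 8 mm from the walls. 0.5 to 0.75 kg with pots; slides on the table. Origin: centre of its underside; x and y along its sides, z up, x roughly as the stand's x.
- pan_front (a point): Middle of the pan's near lip edge, top, 54 mm to the -x side of the pan's centre, 65 mm up.
- pan_far (a point): Middle of the pan's far lip edge, top, 54 mm to the +x side of the pan's centre, 65 mm up. Free table behind it: fingertips can be hooked behind this lip to drag the pan.
- pot0_mid (a point): Centre of the yellow-capped pot standing in the pan, 38 dia x 46 mm high.
- pot1_mid (a point): Centre of the green-capped pot standing in the pan, 38 dia x 46 mm high.
- pot2_mid (a point): Centre of the red-capped pot standing in the pan, 38 dia x 46 mm high.
- sanitiser: Bystander: white bottle with a blue cap, 64 dia x 170 high (mm); origin under its middle.
- jar: Bystander: amber glass jar with a brass lid, 72 dia x 110 high (mm); origin under its middle.
- tape: Bystander: roll of brown packing tape lying flat, 100 dia x 48 high (mm); origin under its middle.
- scoop: Bystander: steel scoop with a black handle, about 195 long and 40 high (mm); origin under its middle.
- carton: Bystander: cardboard carton of bags, 130 x 200 x 85 high (mm); origin under its middle.
- tin: Bystander: small tin, 60 dia x 75 high (mm); origin under its middle.
Mind the look-alikes: they are no part of the job. Leave any pink look-alike of the pan alone.

How it is judged:
By the outcome, as a careful person would: the job done as asked, in the order asked, and still so for the second after the job is handed in, with the robot touching nothing.
It also fails if it takes over 59 s, if anything falls off the work surface, if the arm or the gripper's body presses on something with over 40 N, if the wrist force passes 120 N, or if a joint passes its speed limit or range.

## Working session

There is one attempt and no reset: what is moved stays moved. The work goes in short steps, Python scripts to look and compute and a tool call to move; the robot and the scene stay as the last step left them, time stands still between calls to the robot, and variables do not carry over. Pictures are saved under pics/ and viewed, at most 10 in all, crops included, and the job is handed in when it is done.

Besides the shell and the picture viewer there is one more tool, called after "Call:" by a JSON object that holds its "name" and its "arguments", one argument or row to a line. carry_out: Moves the arm, as the interface text tells. Its arguments: {"type":"object","properties":{"slide":{"type":"array"},"dr":{"type":"array"},"jaw":{"type":"array"},"newtons":{"type":"number"}},"required":["slide","dr","jaw"]}

```bash
mkdir -p pics; ls; python3 - <<'E'
from bench import bot
import cv2,numpy as np
s=bot.get_state();print({k:np.round(v,3).tolist() for k,v in s.items()})
for n in("scene","top"):
    cv2.imwrite(f"pics/{n}0.png",cv2.cvtColor(bot.read_camera(n),cv2.COLOR_RGB2BGR))
    c=bot.get_calibration(n);print(n,[np.round(c[k],4).tolist() for k in("mtx","dist_coeffs","world_to_cam")])
print(np.round(bot.get_calibration("wrist")["tool_from_camera"],4).tolist())
E
```

```text
pics
{'time_s': 0.0, 'joint_pos': [1.536, 0.256, 0.107, -0.0, -1.424, -0.285], 'joint_vel': [0.001, 0.0, -0.001, 0.002, -0.001, -0.001], 'effort': [0.0, -38.663, 23.794, 5.365, -0.006, 0.0], 'position': [0.173, 0.522, 0.23], 'ee_rot': [0.987, -0.159, -0.0, 0.001], 'force': [0.625, -0.204, -0.281], 'ft_torque': [-0.046, -0.009, -0.006], 'gripper_force': 0.0, 'grip_width': 0.086}
scene [[[480.2699, 0.0, 277.005], [0.0, 480.2699, 211.0475], [0.0, 0.0, 1.0]], [-0.1142, 0.0, 0.0, 0.0, 0.0], [[0.7629, 0.6464, 0.011, -0.4119], [0.5081, -0.5889, -0.6284, -0.1853], [-0.3997, 0.485, -0.7778, 1.7063], [0.0, 0.0, 0.0, 1.0]]]
top [[[460.1592, 0.0, 282.9996], [0.0, 460.1592, 203.4784], [0.0, 0.0, 1.0]], [-0.0702, 0.0, 0.0, 0.0, 0.0], [[0.0025, -0.9999, 0.0163, -0.0246], [-0.9854, -0.0052, -0.1699, 0.5462], [0.17, -0.0156, -0.9853, 1.3067], [0.0, 0.0, 0.0, 1.0]]]
[[-0.0007, -0.9617, -0.2739, 0.0705], [1.0, -0.0004, -0.0011, 0.0008], [0.0009, -0.2739, 0.9617, -0.143], [0.0, 0.0, 0.0, 1.0]]
```

View pics/scene0.png

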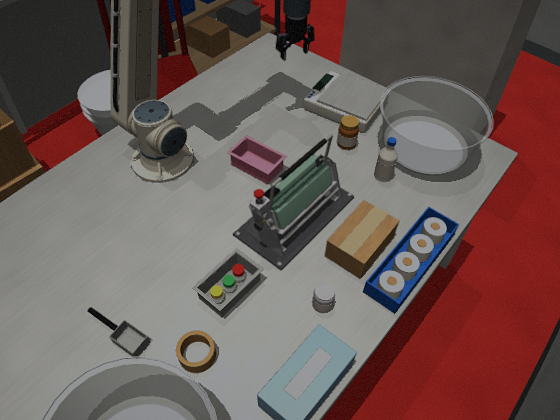

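View pics/top0.png

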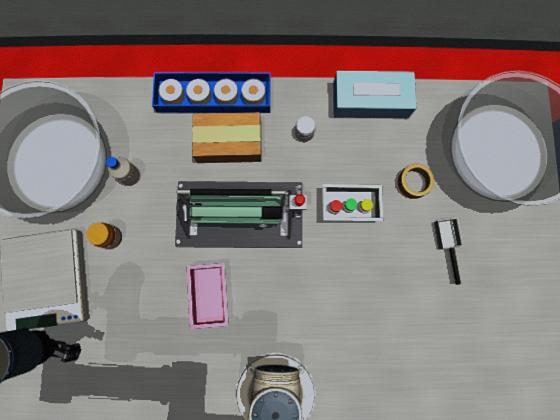

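The scene view shows the green sealer stand (scene px ~295,205) and the steel pan with yellow, green and red pots (228,283). In the top view the stand is at (240,213), the red knob at (299,199) and the steel pan at (350,203). There are two pans: pink at top (208,295), in front of the stand and empty, and steel at (350,203), right of the stand and holding three pots. The steel one fits. I'll confirm it in an enlarged crop and measure.

```bash
cat > h.py <<'E'
from bench import bot
import cv2,numpy as np
from scipy.spatial.transform import Rotation as R
def cam(n):
    c=bot.get_calibration(n);K=np.array(c["mtx"]);d=np.array(c["dist_coeffs"])
    if n=="wrist":
        s=bot.get_state();T=np.eye(4);T[:3,:3]=R.from_quat(s["ee_rot"]).as_matrix();T[:3,3]=s["position"]
        W=np.linalg.inv(T@np.array(c["tool_from_camera"]))
    else: W=np.array(c["world_to_cam"])
    return K,d,W
def ray(C,px):
    K,d,W=C;p=cv2.undistortPoints(np.array(px,float).reshape(-1,1,2),K,d).reshape(-1,2)
    D=np.c_[p,np.ones(len(p))]@W[:3,:3];return -W[:3,:3].T@W[:3,3],D
def onz(C,px,z):
    o,D=ray(C,px);return o+D*((z-o[2])/D[:,2])[:,None]
def proj(C,P):
    K,d,W=C;return cv2.projectPoints(np.array(P,float).reshape(-1,3),cv2.Rodrigues(W[:3,:3])[0],W[:3,3],K,d)[0].reshape(-1,2)
def two(C1,p1,C2,p2):
    a,D=ray(C1,p1);b,E=ray(C2,p2);D=D[0]/np.linalg.norm(D[0]);E=E[0]/np.linalg.norm(E[0])
    t=np.linalg.lstsq(np.c_[D,-E],b-a,rcond=None)[0];return (a+D*t[0]+b+E*t[1])/2,np.linalg.norm(a+D*t[0]-b-E*t[1])
E
python3 - <<'E'
from h import *
im={n:cv2.imread(f"pics/{n}0.png") for n in("top","scene")};C={n:cam(n) for n in im}
def blobs(img,lo,hi,roi,mn=15):
    h=cv2.cvtColor(img,cv2.COLOR_BGR2HSV);m=cv2.inRange(h,lo,hi);k=np.zeros_like(m);x0,y0,x1,y1=roi;k[y0:y1,x0:x1]=m[y0:y1,x0:x1]
    n,l,s,c=cv2.connectedComponentsWithStats(k);return [(np.round(c[i],1).tolist(),s[i].tolist()) for i in range(1,n) if s[i,4]>=mn]
for nm,roi in(("top",(170,170,400,260)),("scene",(180,170,370,320))):
    for col,lo,hi in(("red",(0,150,80),(8,255,255)),("red2",(172,150,80),(180,255,255)),("yel",(24,130,100),(34,255,255)),("grn",(50,150,80),(75,255,255))):
        print(nm,col,blobs(im[nm],lo,hi,roi))
k=im["top"][165:265,160:400];cv2.imwrite("pics/c1.png",cv2.resize(k,None,fx=3.3,fy=3.3,interpolation=cv2.INTER_CUBIC))
print(onz(C["top"],[[176,247],[302,247],[302,182],[177,182]],.01).round(3).tolist())
E
```

```text
top red [([299.3, 199.2], [295, 194, 10, 11, 85]), ([335.8, 205.3], [330, 200, 12, 12, 103])]
top red2 []
top yel [([366.7, 204.6], [361, 199, 12, 12, 106])]
top grn [([350.7, 204.1], [345, 199, 12, 11, 99])]
scene red [([258.5, 193.0], [254, 190, 10, 7, 56]), ([237.8, 268.8], [232, 264, 12, 11, 104])]
scene red2 []
scene yel [([215.9, 290.5], [210, 286, 13, 10, 102])]
scene grn [([228.1, 280.1], [223, 276, 11, 10, 84])]
[[0.42, 0.295, 0.01], [0.421, -0.08, 0.01], [0.619, -0.081, 0.01], [0.617, 0.3, 0.01]]
```

View pics/c1.png

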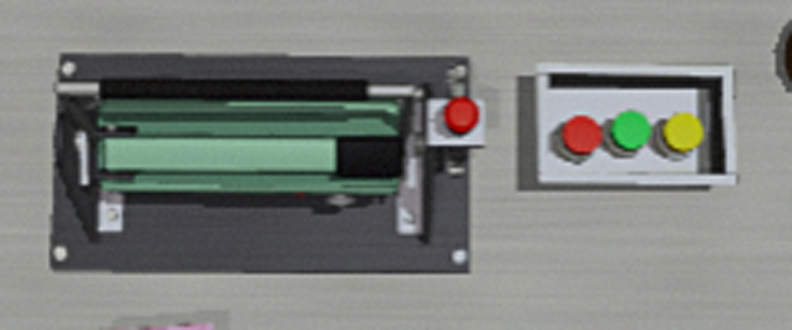

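The crop confirms the steel pan with three capped pots, lip corners at crop (538,65), (733,66), (737,183) and (540,182). The black handle sleeve runs from (100,90) to (368,90), and the red knob is at (461,113).

```bash
python3 - <<'E'
from h import *
T=cam("top");S=cam("scene")
f=lambda p:np.array(p,float)/3.3+[160,165]
b=onz(T,f([[60,55],[469,58],[470,271],[51,269]]),.01);c=b.mean(0);print("base",b.round(3).tolist(),c.round(4))
e=b[0]-b[1]+b[3]-b[2];print("yaw",np.degrees(np.arctan2(-e[0],e[1])))
for z in(.2,.255,.265):print("handle",z,onz(T,f([[100,90],[234,90],[368,90]]),z).round(3).tolist())
p=onz(T,f([[538,65],[733,66],[737,183],[540,182]]),.065);print("pan",p.round(3).tolist(),p.mean(0).round(4))
for n,a,s in(("knob",[299.3,199.2],[258.5,193]),("r",[335.8,205.3],[237.8,268.8]),("g",[350.7,204.1],[228.1,280.1]),("y",[366.7,204.6],[215.9,290.5])):
    q=two(T,a,S,s);print(n,q[0].round(4),q[1].round(4))
E
```

```text
base [[0.618, 0.297, 0.01], [0.618, -0.081, 0.01], [0.421, -0.081, 0.01], [0.421, 0.297, 0.01]] [0.5195 0.1077 0.01  ]
yaw -0.053459476373525744
handle 0.2 [[0.548, 0.222, 0.2], [0.549, 0.116, 0.2], [0.549, 0.01, 0.2]]
handle 0.255 [[0.537, 0.212, 0.255], [0.538, 0.111, 0.255], [0.539, 0.009, 0.255]]
handle 0.265 [[0.536, 0.21, 0.265], [0.536, 0.11, 0.265], [0.537, 0.009, 0.265]]
pan [[0.6, -0.139, 0.065], [0.6, -0.314, 0.065], [0.495, -0.314, 0.065], [0.495, -0.14, 0.065]] [ 0.5472 -0.2267  0.065 ]
knob [ 0.5213 -0.0591  0.2578] 0.0014
r [ 0.5421 -0.1775  0.0475] 0.0016
g [ 0.5462 -0.222   0.0459] 0.0017
y [ 0.5446 -0.269   0.048 ] 0.0019
```

```bash
cat >> h.py <<'E'
G=np.array([[0,-1,0],[-1,0,0],[0,0,-1.]])  # tool x=-Y, y=-X, z=-Z
def go(p,Rt=G):
    s=bot.get_state();R0=R.from_quat(s["ee_rot"]).as_matrix()
    print("t",round(s["time_s"],2),"pos",np.round(s["position"],4),"slide",(R0.T@(np.array(p)-s["position"])).round(4).tolist(),"dr",np.degrees(R.from_matrix(R0.T@Rt).as_rotvec()).round(2).tolist(),"F",np.round(s["force"],1))
E
python3 - <<'E'
from h import *
go([.536,.11,.38])
E
```

```text
t 0.1 pos [0.1727 0.5217 0.2305] slide [0.4743, 0.2769, -0.149] dr [0.08, -0.06, 71.67] F [-0.4 -0.7 -0.4]
```

Call:
{"name": "carry_out", "arguments": {
  "slide": [
    [0,0,-0.04],
    [0,0,-0.08],
    [0.04,0.02,-0.11],
    [0.474,0.277,-0.149],
    [0.474,0.277,-0.149],
    [0.474,0.277,-0.149],
    [0.474,0.277,-0.149],
    [0.474,0.277,-0.149]
  ],
  "dr": [
    [0,0,7],
    [0,0,14],
    [0,0,21],
    [0,0,28],
    [0,0,35],
    [0,0,42],
    [0,0,49],
    [0,0,56]
  ],
  "jaw": [0.08,0.08,0.08,0.08,0.08,0.08,0.08,0.08]
}}

```text
time_s: 0.77
position: [0.3345, 0.3396, 0.353]
ee_rot: [0.795, -0.606, -0.0, 0.0]
force: [1.2, 0.4, 0.2]
grip_width: 0.0798
gripper_force: 0.0
```

```bash
python3 - <<'E'
from h import *
go([.536,.11,.36])
E
```

```text
t 0.77 pos [0.3345 0.3396 0.353 ] slide [0.2748, -0.1334, -0.0071] dr [0.02, -0.01, 15.37] F [1.2 0.4 0.2]
```

Call:
{"name": "carry_out", "arguments": {
  "slide": [
    [0.275,-0.133,-0.007],
    [0.275,-0.133,-0.007],
    [0.275,-0.133,-0.007],
    [0.275,-0.133,-0.007],
    [0.275,-0.133,-0.007],
    [0.275,-0.133,-0.007],
    [0.275,-0.133,-0.007],
    [0.275,-0.133,-0.007]
  ],
  "dr": [
    [0,0,5],
    [0,0,10],
    [0,0,15.4],
    [0,0,15.4],
    [0,0,15.4],
    [0,0,15.4],
    [0,0,15.4],
    [0,0,15.4]
  ],
  "jaw": [0.08,0.08,0.08,0.08,0.08,0.08,0.08,0.08]
}}

```text
time_s: 1.43
position: [0.5384, 0.1087, 0.3586]
ee_rot: [0.707, -0.707, -0.0, 0.001]
force: [-1.4, 0.7, -0.6]
grip_width: 0.0799
gripper_force: 0.0
```

Call:
{"name": "carry_out", "arguments": {
  "slide": [
    [0,0,0],
    [0,0,0]
  ],
  "dr": [
    [0,0,0],
    [0,0,0]
  ],
  "jaw": [0.08,0.08]
}}

```text
time_s: 1.6
position: [0.5365, 0.1119, 0.359]
ee_rot: [0.708, -0.706, -0.0, 0.001]
force: [0.4, -0.3, 0.9]
grip_width: 0.0801
gripper_force: 0.0
```

```bash
python3 - <<'E'
from h import *
go([.536,.11,.25])
C=cam("wrist");im=bot.read_camera("wrist")
cv2.imwrite("pics/w1.png",cv2.cvtColor(im,cv2.COLOR_RGB2BGR))
print(proj(C,[[.536,.21,.269],[.536,.01,.269],[.5205,-.062,.265]]).round(0).tolist())
E
```

```text
t 1.6 pos [0.5365 0.1119 0.359 ] slide [0.0018, 0.0003, 0.109] dr [0.1, -0.03, 0.16] F [ 0.4 -0.3  0.9]
[[283.0, 340.0], [284.0, 58.0], [312.0, -79.0]]
```

View pics/w1.png

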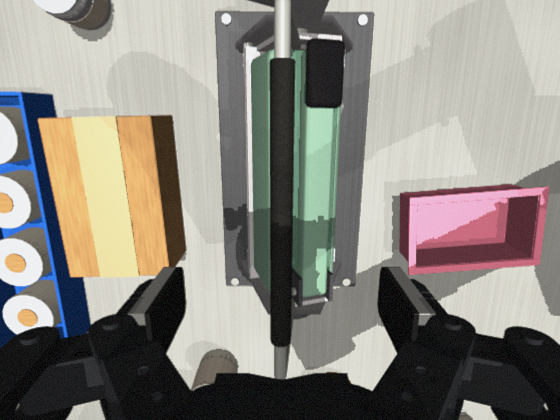

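The wrist view shows the black sleeve at u≈283, from v 58 to 345, just where predicted and midway between the fingers. I'll descend and grip.

Call:
{"name": "carry_out", "arguments": {
  "slide": [
    [0.002,0,0.04],
    [0.002,0,0.08],
    [0.002,0,0.108],
    [0.002,0,0.108],
    [0.002,0,0.108],
    [0.002,0,0.108],
    [0.002,0,0.108],
    [0.002,0,0.108]
  ],
  "dr": [
    [0,0,0],
    [0,0,0],
    [0,0,0],
    [0,0,0],
    [0,0,0],
    [0,0,0],
    [0,0,0],
    [0,0,0]
  ],
  "jaw": [0.08,0.08,0.08,0.06,0.04,0.01,0.01,0.01],
  "newtons": 20
}}

```text
time_s: 2.32
position: [0.5372, 0.1112, 0.2543]
ee_rot: [0.709, -0.705, 0.001, -0.002]
force: [-0.2, 1.3, 0.0]
grip_width: 0.0195
gripper_force: 0.0
```

Call:
{"name": "carry_out", "arguments": {
  "slide": [
    [0,0,0],
    [0,0,0],
    [0,0,0],
    [0,0,0]
  ],
  "dr": [
    [0,0,0],
    [0,0,0],
    [0,0,0],
    [0,0,0]
  ],
  "jaw": [0.01,0.01,0.01,0.01]
}}

```text
time_s: 2.65
position: [0.5372, 0.1111, 0.2541]
ee_rot: [0.709, -0.705, 0.001, -0.002]
force: [-1.9, 2.1, 6.5]
grip_width: 0.0151
gripper_force: 19.9
```

```bash
python3 - <<'E'
from h import *
ax=np.array([.5195,.11]);s=bot.get_state();x,y,z=s["position"];print(s["grip_width"],s["force"])
th=np.arctan2(x-.5195,z+.019-.12);print(th,np.hypot(x-.5195,z-.101),"tilt",.436-th)
for a in np.linspace(th,-.349,9): print((-.15*(np.sin(a)-np.sin(th))).round(4),(-.15*(np.cos(a)-np.cos(th))).round(4))
E
```

```text
0.015149355161034939 [-1.92760754  2.07380419  6.50957696]
0.11478025903137347 0.15414744307921235 tilt 0.32121974096862654
-0.0 -0.0
0.0087 -0.0007
0.0174 -0.001
0.026 -0.0007
0.0347 0.0
0.0433 0.0013
0.0518 0.0031
0.0602 0.0053
0.0685 0.0081
```

Call:
{"name": "carry_out", "arguments": {
  "slide": [
    [0,0.009,-0.001],
    [0,0.017,-0.001],
    [0,0.026,-0.001],
    [0,0.035,0],
    [0,0.043,0.001],
    [0,0.052,0.003],
    [0,0.06,0.005],
    [0,0.0685,0.008]
  ],
  "dr": [
    [0,0,0],
    [0,0,0],
    [0,0,0],
    [0,0,0],
    [0,0,0],
    [0,0,0],
    [0,0,0],
    [0,0,0]
  ],
  "jaw": [0.01,0.01,0.01,0.01,0.01,0.01,0.01,0.01]
}}

```text
time_s: 3.32
position: [0.4679, 0.111, 0.2445]
ee_rot: [0.709, -0.705, 0.0, -0.002]
force: [5.5, 4.8, 1.4]
grip_width: 0.0149
gripper_force: 20.8
```

Call:
{"name": "carry_out", "arguments": {
  "slide": [
    [0,0,0],
    [0,0,0],
    [0,0,0]
  ],
  "dr": [
    [0,0,0],
    [0,0,0],
    [0,0,0]
  ],
  "jaw": [0.01,0.01,0.01]
}}

```text
time_s: 3.57
position: [0.4666, 0.1109, 0.244]
ee_rot: [0.709, -0.705, -0.001, 0.0]
force: [-3.6, 6.0, 6.7]
grip_width: 0.015
gripper_force: 21.0
```

```bash
python3 - <<'E'
from h import *
s=bot.get_state();x,y,z=s["position"];print(s["position"],s["grip_width"],s["force"],R.from_quat(s["ee_rot"]).as_matrix().round(3).tolist())
th=np.arctan2(x-.5195,z+.019-.12);print(th,np.hypot(x-.5195,z-.101),"tilt",.436-th)
E
```

```text
[0.46655256 0.11094547 0.24402098] 0.01504527772432394 [-3.61391473  6.04155632  6.67553835] [[0.005, -1.0, -0.002], [-1.0, -0.005, 0.001], [-0.001, 0.002, -1.0]]
-0.35456242253741777 0.1525071506589197 tilt 0.7905624225374177
```

Call:
{"name": "carry_out", "arguments": {
  "slide": [
    [0,0,0],
    [0,0,0],
    [0,0,0],
    [0,0,0],
    [0,0,-0.04],
    [0,0,-0.08],
    [0,0,-0.09],
    [0,0,-0.09]
  ],
  "dr": [
    [0,0,0],
    [0,0,0],
    [0,0,0],
    [0,0,0],
    [0,0,0],
    [0,0,0],
    [0,0,0],
    [0,0,0]
  ],
  "jaw": [0.04,0.06,0.06,0.06,0.06,0.06,0.06,0.06]
}}

```text
time_s: 4.23
position: [0.469, 0.1101, 0.3376]
ee_rot: [0.709, -0.706, 0.001, -0.003]
force: [-0.2, -0.7, 0.5]
grip_width: 0.0601
gripper_force: 0.0
```

```bash
python3 - <<'E'
from h import *
go([.5205,-.061,.33])
C=cam("wrist");im=bot.read_camera("wrist")
g=cv2.cvtColor(im,cv2.COLOR_RGB2BGR);h=cv2.cvtColor(g,cv2.COLOR_BGR2HSV);m=cv2.inRange(h,(0,150,80),(8,255,255))
n,l,s,c=cv2.connectedComponentsWithStats(m)
for i in range(1,n):
    if s[i,4]>60: print(c[i].round(1),s[i],onz(C,[c[i]],.264).round(4))
k=m*0;d=cv2.inRange(h,(0,0,0),(180,255,45));print("sleeve px pred",proj(C,[[.4682,.21,.261],[.4682,.01,.261]]).round(0).tolist())
for v in(80,120,160,200):
    u=np.flatnonzero(d[v,150:500])+150;print(v,u.min() if len(u) else 0,u.max() if len(u) else 0,len(u))
E
```

```text
t 4.23 pos [0.469  0.1101 0.3376] slide [0.1714, -0.0507, 0.0076] dr [-0.34, 0.11, 0.25] F [-0.2 -0.7  0.5]
sleeve px pred [[284.0, 353.0], [286.0, 58.0]]
80 261 300 21
120 276 299 9
160 276 298 9
200 275 297 15
```

Call:
{"name": "carry_out", "arguments": {
  "slide": [
    [0.04,-0.01,0],
    [0.08,-0.024,0],
    [0.12,-0.036,0],
    [0.16,-0.048,0],
    [0.171,-0.051,0.008],
    [0.171,-0.051,0.008],
    [0.171,-0.051,0.008],
    [0.171,-0.051,0.008]
  ],
  "dr": [
    [0,0,0],
    [0,0,0],
    [0,0,0],
    [0,0,0],
    [0,0,0],
    [0,0,0],
    [0,0,0],
    [0,0,0]
  ],
  "jaw": [0.03,0.0,0.0,0.0,0.0,0.0,0.0,0.0]
}}

```text
time_s: 4.95
position: [0.5192, -0.0601, 0.3253]
ee_rot: [0.709, -0.705, -0.001, 0.001]
force: [0.3, 0.4, -0.3]
grip_width: -0.0003
gripper_force: 0.0
```

```bash
python3 - <<'E'
from h import *
go([.5205,-.061,.265])
C=cam("wrist");im=bot.read_camera("wrist")
g=cv2.cvtColor(im,cv2.COLOR_RGB2BGR);cv2.imwrite("pics/w2.png",g);h=cv2.cvtColor(g,cv2.COLOR_BGR2HSV);m=cv2.inRange(h,(0,150,60),(8,255,255))
n,l,s,c=cv2.connectedComponentsWithStats(m)
for i in range(1,n):
    if s[i,4]>60: print(c[i].round(1),s[i],onz(C,[c[i]],.264).round(4))
print(bot.get_state()["grip_width"])
E
```

```text
t 4.95 pos [ 0.5192 -0.0601  0.3253] slide [0.0009, -0.0014, 0.0603] dr [0.09, -0.0, 0.29] F [ 0.3  0.4 -0.3]
[260.9  67.7] [247  51  30  33 699] [[ 0.5314 -0.1533  0.264 ]]
[279.  228.3] [ 258  207   43   44 1444] [[ 0.5214 -0.0619  0.264 ]]
0.0004086939574862411
```

View pics/w2.png

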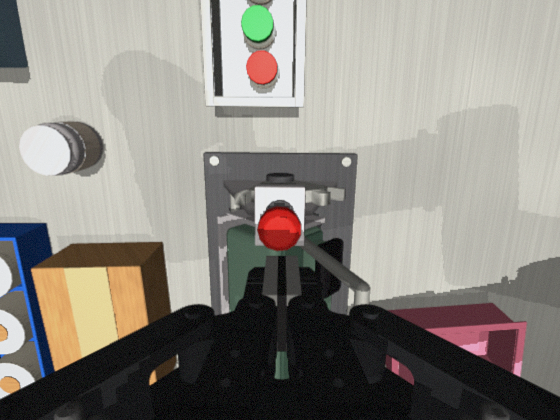

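Knob at (279,228), which gives (0.5214, -0.062). The shut fingertips are just above it, so I'll press down.

Call:
{"name": "carry_out", "arguments": {
  "slide": [
    [0.002,-0.002,0.03],
    [0.002,-0.002,0.056],
    [0.002,-0.002,0.06],
    [0.002,-0.002,0.064],
    [0.002,-0.002,0.068],
    [0.002,-0.002,0.072],
    [0.002,-0.002,0.076],
    [0.002,-0.002,0.08]
  ],
  "dr": [
    [0,0,0],
    [0,0,0],
    [0,0,0],
    [0,0,0],
    [0,0,0],
    [0,0,0],
    [0,0,0],
    [0,0,0]
  ],
  "jaw": [0,0,0,0,0,0,0,0]
}}

```text
time_s: 5.67
position: [0.5221, -0.0623, 0.247]
ee_rot: [0.709, -0.705, 0.001, -0.001]
force: [-1.6, 1.5, 5.8]
grip_width: -0.0001
gripper_force: 2.7
```

Call:
{"name": "carry_out", "arguments": {
  "slide": [
    [0,0,0.001],
    [0,0,0.002],
    [0,0,0.002]
  ],
  "dr": [
    [0,0,0],
    [0,0,0],
    [0,0,0]
  ],
  "jaw": [0,0,0]
}}

```text
time_s: 5.92
position: [0.5221, -0.0623, 0.2455]
ee_rot: [0.709, -0.705, 0.001, -0.001]
force: [-3.1, 3.3, 8.8]
grip_width: -0.0
gripper_force: 4.3
```

Call:
{"name": "carry_out", "arguments": {
  "slide": [
    [0,0,0.001],
    [0,0,0.002],
    [0,0,0.003],
    [0,0,0.003]
  ],
  "dr": [
    [0,0,0],
    [0,0,0],
    [0,0,0],
    [0,0,0]
  ],
  "jaw": [0,0,0,0]
}}

```text
time_s: 6.25
position: [0.5223, -0.0624, 0.2454]
ee_rot: [0.709, -0.705, 0.002, -0.002]
force: [-8.0, 5.7, 21.2]
grip_width: -0.0001
gripper_force: 10.7
```

Call:
{"name": "carry_out", "arguments": {
  "slide": [
    [0,0,0.001],
    [0,0,0.001],
    [0,0,-0.04],
    [0,0,-0.08],
    [0,0,-0.09],
    [0.03,0,-0.1],
    [0.07,0,-0.1],
    [0.11,-0.01,-0.1]
  ],
  "dr": [
    [0,0,0],
    [0,0,0],
    [0,0,0],
    [0,0,0],
    [0,0,7],
    [0,0,14],
    [0,0,21],
    [0,0,28]
  ],
  "jaw": [0,0,0,0,0,0,0.08,0.08]
}}

```text
time_s: 6.92
position: [0.532, -0.1734, 0.3428]
ee_rot: [-0.515, 0.857, -0.001, 0.002]
force: [2.4, 1.1, 1.0]
grip_width: 0.0237
gripper_force: 0.0
```

```bash
cat >> h.py <<'E'
P=np.array([[-1,0,0],[0,1,0],[0,0,-1.]])
E
python3 - <<'E'
from h import *
go([.626,-.227,.2],P)
T=cam("top");g=cv2.cvtColor(bot.read_camera("top"),cv2.COLOR_RGB2BGR);cv2.imwrite("pics/t2.png",g)
E
```

```text
t 6.92 pos [ 0.532  -0.1734  0.3428] slide [0.0035, -0.1076, 0.1432] dr [-0.14, 0.18, 62.06] F [2.4 1.1 1. ]
```

Call:
{"name": "carry_out", "arguments": {
  "slide": [
    [0.004,-0.03,0.03],
    [0.004,-0.06,0.06],
    [0.004,-0.09,0.08],
    [0.004,-0.108,0.1],
    [0.004,-0.108,0.12],
    [0.004,-0.108,0.143],
    [0.004,-0.108,0.143],
    [0.004,-0.108,0.143]
  ],
  "dr": [
    [0,0,7],
    [0,0,14],
    [0,0,21],
    [0,0,28],
    [0,0,35],
    [0,0,42],
    [0,0,49],
    [0,0,56]
  ],
  "jaw": [0.08,0.08,0.08,0.08,0.08,0.08,0.08,0.08]
}}

```text
time_s: 7.63
position: [0.6251, -0.2263, 0.1949]
ee_rot: [-0.052, 0.999, 0.001, -0.002]
force: [-0.0, 0.4, 0.3]
grip_width: 0.0796
gripper_force: 0.0
```

Call:
{"name": "carry_out", "arguments": {
  "slide": [
    [0,0,0],
    [0,0,0],
    [0,0,0]
  ],
  "dr": [
    [0,0,6],
    [0,0,6],
    [0,0,6]
  ],
  "jaw": [0.08,0.08,0.08]
}}

```text
time_s: 7.88
position: [0.6259, -0.2264, 0.1975]
ee_rot: [-0.004, 1.0, -0.0, -0.0]
force: [-0.4, 0.7, 0.3]
grip_width: 0.08
gripper_force: 0.0
```

```bash
python3 - <<'E'
from h import *
go([.626,-.227,.028],P)
C=cam("wrist");g=cv2.cvtColor(bot.read_camera("wrist"),cv2.COLOR_RGB2BGR);cv2.imwrite("pics/w3.png",g)
print(proj(C,[[.6,-.139,.065],[.6,-.314,.065],[.495,-.314,.065],[.495,-.139,.065]]).round(0).tolist())
E
```

```text
t 7.88 pos [ 0.6259 -0.2264  0.1975] slide [-0.0001, -0.0006, 0.1695] dr [-0.0, -0.02, 0.45] F [-0.4  0.7  0.3]
[[394.0, 169.0], [171.0, 168.0], [159.0, 18.0], [408.0, 21.0]]
```

View pics/w3.png

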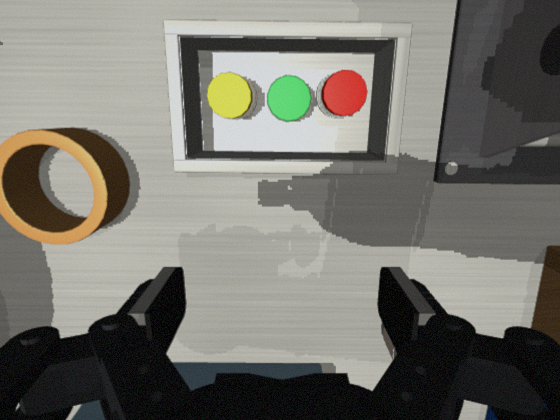

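The wrist view shows the pan's far lip from (175,172) to (399,174), almost square, 1–2 mm nearer than estimated. The table behind it is clear and the tape is well to the side. I'll descend and drag.

Call:
{"name": "carry_out", "arguments": {
  "slide": [
    [0,0,0.04],
    [0,0.002,0.08],
    [0,0.002,0.12],
    [0,0.002,0.15],
    [0,0.002,0.169],
    [0,0.002,0.169],
    [0,0.002,0.169]
  ],
  "dr": [
    [0,0,0.4],
    [0,0,0.4],
    [0,0,0.4],
    [0,0,0.4],
    [0,0,0.4],
    [0,0,0.4],
    [0,0,0.4]
  ],
  "jaw": [0.08,0.08,0.08,0.08,0.08,0.08,0.08]
}}

```text
time_s: 8.52
position: [0.6255, -0.2244, 0.0285]
ee_rot: [0.0, 1.0, -0.0, -0.001]
force: [0.2, 0.6, 0.7]
grip_width: 0.0801
gripper_force: 0.0
```

Call:
{"name": "carry_out", "arguments": {
  "slide": [
    [0.004,0,0],
    [0.008,0,0],
    [0.011,0,0],
    [0.014,0,0],
    [0.017,0,0],
    [0.021,0,0],
    [0.025,0,0],
    [0.03,0,0]
  ],
  "dr": [
    [0,0,0],
    [0,0,0],
    [0,0,0],
    [0,0,0],
    [0,0,0],
    [0,0,0],
    [0,0,0],
    [0,0,0]
  ],
  "jaw": [0.08,0.08,0.08,0.08,0.08,0.08,0.08,0.08]
}}

```text
time_s: 9.18
position: [0.5976, -0.2246, 0.0306]
ee_rot: [0.001, 1.0, -0.001, 0.002]
force: [5.0, -0.3, 4.8]
grip_width: 0.0801
gripper_force: 2.6
```

Call:
{"name": "carry_out", "arguments": {
  "slide": [
    [0.005,0,0],
    [0.01,0,0],
    [0.015,0,0],
    [0.02,0,0],
    [0.025,0,0],
    [0.029,0,0],
    [0.032,0,0],
    [0.035,0,0]
  ],
  "dr": [
    [0,0,0],
    [0,0,0],
    [0,0,0],
    [0,0,0],
    [0,0,0],
    [0,0,0],
    [0,0,0],
    [0,0,0]
  ],
  "jaw": [0.08,0.08,0.08,0.08,0.08,0.08,0.08,0.08]
}}

```text
time_s: 9.85
position: [0.5615, -0.2243, 0.0297]
ee_rot: [0.001, 1.0, -0.0, 0.001]
force: [4.9, -0.0, 4.6]
grip_width: 0.0799
gripper_force: 2.6
```

```bash
python3 - <<'E'
from h import *
s=bot.get_state();print(s["position"],s["force"])
C=cam("wrist");g=cv2.cvtColor(bot.read_camera("wrist"),cv2.COLOR_RGB2BGR);cv2.imwrite("pics/w4.png",g)
t=cv2.cvtColor(bot.read_camera("top"),cv2.COLOR_RGB2BGR);cv2.imwrite("pics/t3.png",t)
k=cv2.resize(t[165:265,270:400],None,fx=4,fy=4,interpolation=cv2.INTER_CUBIC)
m=np.vstack([cv2.resize(g,(267,200)),np.zeros((200,267,3),np.uint8)]);cv2.imwrite("pics/c4.png",np.hstack([k,m]))
E
```

```text
[ 0.56145424 -0.22431537  0.02970681] [ 4.85705898 -0.02445901  4.56937934]
```

View pics/c4.png

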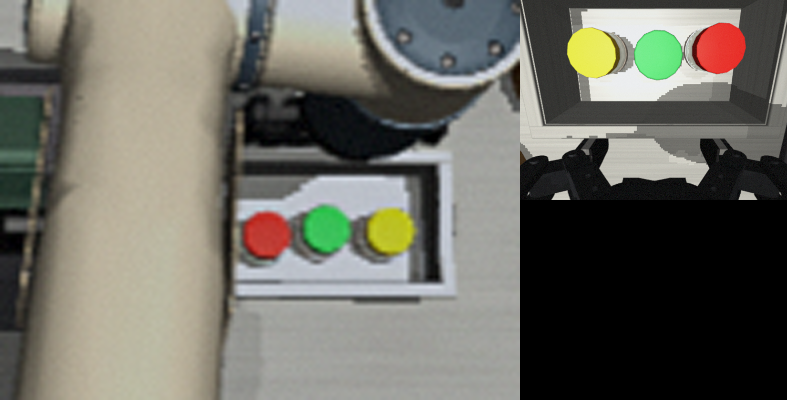

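The pan moved square with its pots upright. Its near lip edge is at crop row ~296. Computing what remains.

```bash
python3 - <<'E'
from h import *
T=cam("top");print(onz(T,[[383.7,239],[330,239.2]],.065).round(4))
C=cam("wrist");g=cv2.imread("pics/w4.png");
o=np.array([[533,135],[770,136]],float)-[520,0];o*=2.1
print(onz(C,o,.065).round(4))
E
```

```text
[[ 0.4407 -0.313   0.065 ]
 [ 0.4398 -0.1575  0.065 ]]
[[ 0.5471 -0.3103  0.065 ]
 [ 0.5484 -0.1432  0.065 ]]
```

Call:
{"name": "carry_out", "arguments": {
  "slide": [
    [0.005,0,0],
    [0.009,0,0],
    [0.012,0,0],
    [0.015,0,0],
    [0.017,0,0],
    [0.018,0,0],
    [0.0185,0,0],
    [0.0185,0,0]
  ],
  "dr": [
    [0,0,0],
    [0,0,0],
    [0,0,0],
    [0,0,0],
    [0,0,0],
    [0,0,0],
    [0,0,0],
    [0,0,0]
  ],
  "jaw": [0.08,0.08,0.08,0.08,0.08,0.08,0.08,0.08]
}}

```text
time_s: 10.62
position: [0.5422, -0.2241, 0.029]
ee_rot: [0.001, 1.0, -0.0, -0.0]
force: [4.5, -0.4, 3.2]
grip_width: 0.0799
gripper_force: 2.2
```

Call:
{"name": "carry_out", "arguments": {
  "slide": [
    [-0.01,0,0],
    [-0.03,0,0],
    [-0.03,0,-0.04],
    [-0.03,0,-0.08],
    [-0.03,-0.04,-0.12],
    [-0.03,-0.08,-0.16],
    [-0.03,-0.12,-0.2],
    [-0.03,-0.16,-0.22]
  ],
  "dr": [
    [0,0,0],
    [0,0,0],
    [0,0,0],
    [0,0,0],
    [0,0,0],
    [0,0,0],
    [0,0,0],
    [0,0,0]
  ],
  "jaw": [0.08,0.08,0.08,0.08,0.08,0.08,0.08,0.08]
}}

```text
time_s: 11.28
position: [0.5701, -0.3462, 0.2224]
ee_rot: [0.001, 1.0, 0.001, -0.002]
force: [1.6, -0.5, 0.5]
grip_width: 0.0804
gripper_force: 0.0
```

Call:
{"name": "carry_out", "arguments": {
  "slide": [
    [0,-0.04,0],
    [0,-0.08,0],
    [0,-0.12,0],
    [0,-0.12,0]
  ],
  "dr": [
    [0,0,0],
    [0,0,0],
    [0,0,0],
    [0,0,0]
  ],
  "jaw": [0.08,0.08,0.08,0.08]
}}

```text
time_s: 11.62
position: [0.5677, -0.4716, 0.2152]
ee_rot: [0.004, 1.0, 0.003, -0.005]
force: [0.3, 0.0, -2.8]
grip_width: 0.0801
gripper_force: 0.0
```

```bash
python3 - <<'E'
from h import *
s=bot.get_state();print(s["time_s"],s["position"],s["force"])
t=cv2.cvtColor(bot.read_camera("top"),cv2.COLOR_RGB2BGR);cv2.imwrite("pics/t4.png",t)
q=cv2.cvtColor(bot.read_camera("scene"),cv2.COLOR_RGB2BGR);cv2.imwrite("pics/s4.png",q)
k=cv2.resize(t[165:265,160:400],None,fx=3.3,fy=3.3,interpolation=cv2.INTER_CUBIC)
k2=cv2.resize(q[120:320,170:370],(264,264));z=np.zeros((264,792,3),np.uint8);z[:,:264]=k2
d=cv2.absdiff(cv2.imread("pics/top0.png"),t);z[:,280:632]=cv2.resize(t,(352,264))
cv2.imwrite("pics/c5.png",np.vstack([k,z]))
T=cam("top");C=cam("scene")
for n,I in(("top",t),("scene",q)):
    h=cv2.cvtColor(I,cv2.COLOR_BGR2HSV);m=cv2.inRange(h,(0,150,80),(8,255,255));N,l,st,c=cv2.connectedComponentsWithStats(m)
    print(n,[(c[i].round(1).tolist(),int(st[i,4])) for i in range(1,N) if 30<st[i,4]<200])
E
```

```text
11.6167 [ 0.56768908 -0.47161775  0.21517481] [ 0.33010274  0.04936128 -2.8112584 ]
top [([298.9, 200.6], 79), ([336.1, 229.4], 103)]
scene [([258.8, 197.4], 64), ([220.2, 255.1], 73), ([427.8, 288.4], 54), ([366.8, 372.1], 192)]
```

View pics/c5.png

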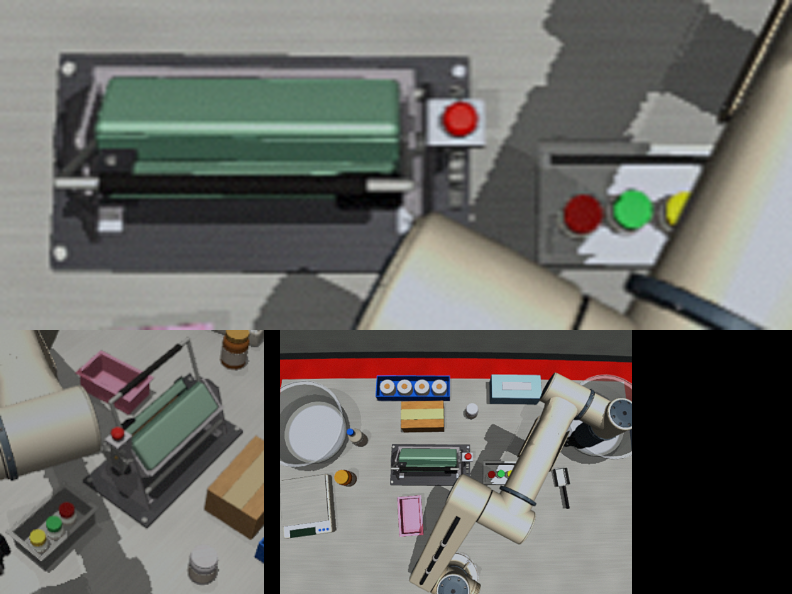

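The pan and pots stand upright beside the stand, with the near lip at crop row ~265. The handle has come forward to crop row 185, and the knob sits lower at (459,119). Checking the numbers.

```bash
python3 - <<'E'
from h import *
T=cam("top");S=cam("scene")
print("near lip",onz(T,np.array([[540,265],[640,265]])/3.3+[160,165],.065).round(4))
print("handle",onz(T,np.array([[234,185]])/3.3+[160,165],.261).round(4))
q=two(T,[298.9,200.6],S,[258.8,197.4]);print("knob",q[0].round(4))
t=cv2.cvtColor(cv2.imread("pics/t4.png"),cv2.COLOR_BGR2GRAY).astype(int)
for u in(328,334,340,346):print(u,t[238:252,u])
for u in(230,240,250):print(u,t[240:252,u])
E
```

```text
near lip [[ 0.4222 -0.1389  0.065 ]
 [ 0.4224 -0.2262  0.065 ]]
handle [[0.4649 0.1085 0.261 ]]
knob [ 0.5213 -0.0588  0.2395]
328 [ 95  95  95  96 103  98  94  53  72  70  82 106 120 127]
334 [ 88  93  94  97  95  97  94  55  82 148 153 149 134 102]
340 [191 192 194 189 163 198 194  69  75 148 149 147 148 147]
346 [191 192 190 191 190 196 190  99  79 148 150 149 147 149]
230 [ 75  72  69  76  72  70  74  93 168 167 165 165]
240 [ 73  75  72  73  78  72  71  70 168 164 164 163]
250 [77 74 74 74 80 76 63 34 87 89 90 87]
```

```bash
python3 -c "
from bench import bot
print(bot.get_state()['force'],bot.job_done())"
```

```text
the job is handed in; nothing more can be done
[ 0.22142864  0.70565841 -0.32916344] None
```

The job is handed in (verdict not shown): the sealer is at about 45° with the lock pin pressed home in the third notch, and the pan's near edge is within about 5 mm of the stand's front edge and square to it, all three pots still in it.

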